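# Clamp up a washer's anti-vibration foot pad

## Robot

A 6-joint arm with a two-finger parallel gripper is mounted at the origin on a cart in front of the work surface, level with it; the furniture and walls round the work are solid. World frame = base frame: x ahead of the robot, y to its left, z up, the work surface at z = 0. Lengths are in m, angles in rad, forces in N, time in s.
With the tool pointing down it reaches from about 0.3 to 0.825 m from the base axis. Payload 5.4 kg.
Tool frame: the origin (TCP) lies at the very end of the fingers, on their centre line; the grasp point (between the pads) lies 19 mm behind it; z points along the fingers, y is the line along which they close (so a half turn about z gives the same grasp; the last joint's range is limited). The gripper opens to 92 mm and grips with 3 to 60 N. Pads are 20 mm wide; open, the fingers measure 128 mm over their backs; the gripper's body (75 mm by 189 mm) begins 69 mm behind the grasp point.
Start: joints at [1.054, 0.158, 1.597, -0, 1.386, -0.21], TCP at [0.174, 0.548, 0.215] pointing down, gripper open.
Joint ranges: [-2.91, 2.91], [-0.94, 2.29], [0.18, 2.7], [-1.29, 4.43], [0.17, 2.64], [-3, 3]. Speed limits (rad/s): [2.57, 2.57, 3.14, 3.14, 3.14, 3.14].

## Interface

Orientations are given as a rotation vector (axis times angle).
In Python, from workcell import bot gives the robot as it stands. Calls block until the motion is done:
- bot.goto(position, orientation): joint-space move of the TCP to a pose.
- bot.line_to(position, rot=None, max_speed=0.15): straight line of the TCP; rot=None keeps the orientation; max_speed is the mean speed in m/s.
- bot.set_joints(angles): joint-space move.
- bot.set_gripper(opening, newtons=None): opening from 0.0 (shut) to 1.0 (fully open); newtons is the grip in N (None keeps the last); returns when the fingers have stopped.
- bot.hold(seconds).
- bot.inverse_kinematics(position, orientation): joint angles nearest the present ones, or None.
- bot.read_camera(name): name is "scene" or "top" or "wrist"; returns a dict with "pixels" (400x640x3 uint8, blue, green, red), "fx", "fy", "cx", "cy" (pixels), "k1" (the pictures are not rectified: a ray, as slopes to the right and down, at radius r is drawn at 1 + k1 r^2 times it, then the intrinsics apply), "R" (3x3) and "t" (3): a world point X has camera coordinates R X + t. Camera axes: x right, y down, z forward; pixel columns grow to the right and rows downward; lengths in m; the calibration is good to about 2 mm. A picture is of the moment at which its call begins. There is no depth.
A pose or a line that the arm cannot do raises bot.MotionError and nothing moves.
- bot.job_done(): hands the job in; it is judged then, once.
Readings, each from a call of its own:
- bot.current_clock(): time.
- bot.current_joints(): joint angles.
- bot.current_joint_vel(): joint speeds.
- bot.current_effort(): joint torques, N m.
- bot.current_ee_pos(): TCP position.
- bot.current_tool_rot(): TCP orientation.
- bot.current_contact_force(): force on the tool from outside, world axes, zero at the start.
- bot.current_ft_torque(): the same for the moment, N m.
- bot.current_opening(): opening from 0.0 (shut) to 1.0 (fully open).
- bot.current_grip_force(): force on a finger pad.
Only numpy, scipy, OpenCV 4.12 (cv2) and the standard library are available. Lean on these libraries where they do the work, as an engineer would, in place of code of your own. Each camera call takes 0.05 s, during which the arm holds its last target. There are 200 camera calls.

## Task

Build up the washing machine's anti-vibration foot pad in the sliding tray of the green screw press: first the black rubber base, then every cork ply that is laid out, and the metal plate on top, all flat and square between the tray's corner angles. Slide the loaded tray fully home under the screw and wind the crank clockwise until the sprung pad meets the plate, then up to a quarter turn more so that the stack is held snug without crushing the cork, and leave it clamped. Also put the scraper away, blade fully home in the slot of its wooden block; leave the tape roll, the pulley and the spanner where they lie.

Things in the scene. Friction and masses are not known exactly. Their poses are not given: they have to be found in the camera images.
- press: Green two-column bench screw press, fixed to the table. Origin on the table under the screw axis; +x is the way the tray slides out, z up. Base plate 378 x 176 mm, 10 mm thick, from x = -82 to +296 mm. Columns (20 mm) at x = 0, y = +-75 mm, nuts up to z = 158 mm; beam 48 mm (x) by 186 mm (y) from z = 106 to 142 mm, the screw passing through its middle.
- shuttle (a joint): The sliding tray's travel in m: 0 = home, pocket right under the screw (a stop); about 0.15 = fully out, clear of the beam. It slides stiffly (about 2 N) and stays where it is left.
- pocket (a point): Centre of the pocket's floor on the tray, 24 mm above the table; axes as the press (x out, y across, z up). The pocket is 60 mm (x) by 88 mm (y) inside, formed by four L-shaped steel corner angles 48 mm high, 4 mm thick, each leg 17 mm long; the 62 mm gap between legs on each long side leaves room for fingers gripping the layers across their 56 mm width.
- shuttle_knob (a point): Grip point of the tray's upright black knob (25 mm diameter, its top 16 mm above this point, bottom 22 mm below), 135 mm out from the pocket's centre.
- crank (a joint): Turn of the crank in rad, 0 to 14, 0 = screw fully up, growing clockwise seen from above. Each full turn lowers screw, pad and crank together by 16 mm (2.546 mm per rad). It turns with about 3 N pushed at the knob, stays where it is left, and does not unwind by itself below about 55 N of clamping.
- pad: The sprung round steel pad at the foot of the screw, 38 mm diameter, 7 mm thick. Origin at the centre of its underside, 85.5 mm above the table when the crank is at 0. From first touch the clamping grows by about 25 N per mm of screw travel (64 N per rad of crank), and the push at the knob by 1 N for each 20 N. A good snug is 20 to 100 N.
- knob (a point): Grip point of the crank's red knob, 50 mm from the screw axis and 130 mm above the pad's underside when it is free; upright, 25 mm diameter, spins freely on its pin; its top is 18 mm above this point and the top face of the crank arm lies 24 mm below this point. At crank = 0 the crank arm points along the press's +x.
- rubber_base: Black ribbed rubber base, 56 mm (its x) by 84 mm (its y), 18 mm thick. Origin at the centre of its underside.
- cork_1: Cork ply, 56 mm (its x) by 84 mm (its y), 8 mm thick. Origin at the centre of its underside. One to three cork plies are laid out; the others are absent.
- cork_2: Cork ply, same as cork_1; may be absent.
- cork_3: Cork ply, same as cork_1; may be absent.
- top_plate: Bright metal top plate with four dark rivets and a ring mark, 56 mm (its x) by 84 mm (its y), 8 mm thick. Origin at the centre of its underside; it lies rivets up; either way round will do.
- scraper: Flat scraper lying on the table: wooden handle 90 mm long, 26 mm wide, 22 mm thick (x = -90 to 0 mm), then brass ferrule and neck, then a steel blade 52 mm wide, 3 mm thick, from x = 25 to 93 mm. Origin on its underside at the front end of the handle, +x toward the blade tip; the blade's mid-plane is 10.5 mm above the underside; balance point near x = -27 mm.
- blade_tip (a point): Middle of the scraper blade's front edge.
- slot: The slot in the fixed wooden block for the scraper. Origin at the centre of the slot's mouth, +x runs into the slot, 25 degrees downward, y across, z square to the blade's flat. The slot is 60 mm wide, 7 mm high and 60 mm deep; brass lips flare it 11 mm in front of the mouth. The block is 86 mm wide and reaches 18 mm above and below the slot's mid-plane.
- tape_roll: Roll of black tape, 62 mm across, 19 mm high, a bystander.
- motor_pulley: Light V-belt pulley, 63 mm across, 22 mm high, a bystander.
- spanner: Spanner, 180 mm long, 8 mm thick, a bystander; origin at its middle.

How it is judged:
By the outcome, as a careful person would: the job done as asked, in the order asked, and still so for the second after the job is handed in, with the robot touching nothing.
Of cork_1, cork_2, cork_3 only 1 to 3 are there at a start; the rules pass over those that are not, and their reading is None.
At some moment in a run one of cork_1, cork_2, cork_3, top_plate, scraper may be knocked a few centimetres aside while the robot is not near it.
Once in a run the grip may slacken for a moment while it holds something.
It also fails if it takes over 210 s, if anything falls off the work surface, if the arm or the gripper's body presses on something with over 40 N, if the wrist force passes 120 N, or if a joint passes its speed limit or range.

## Working session

There is one attempt and no reset: what is moved stays moved. The work goes in short steps, each a Python script; the robot and the scene stay as the last script left them, time stands still between calls to the robot, and variables do not carry over. Pictures are saved under pics/ and viewed, at most 14 in all, crops included, and the job is handed in when it is done.

```bash
ls; mkdir -p pics; python3 - <<'E'
from workcell import bot
import cv2
for n in("scene","top"):
    c=bot.read_camera(n); cv2.imwrite(f"pics/{n}0.png",cv2.resize(c["pixels"],(800,500),interpolation=cv2.INTER_CUBIC)); print(n,c["fx"],c["cx"],c["cy"],c["k1"],c["R"].round(3).tolist(),c["t"])
print(bot.current_clock())
E
```

```text
pics
scene 468.03490715444576 319.86264719717093 195.93821843670435 0.004625087078621577 [[0.778, -0.629, 0.001], [-0.48, -0.595, -0.645], [0.406, 0.501, -0.765]] [-0.40137059  0.35281326  1.25379254]
top 478.5786962262881 319.80020032798967 204.4671193217828 -0.04892233088497592 [[-0.004, -1.0, 0.003], [-0.989, 0.004, -0.15], [0.15, -0.004, -0.989]] [-0.01465643  0.56300347  1.39758292]
0.1
```

View pics/top0.png

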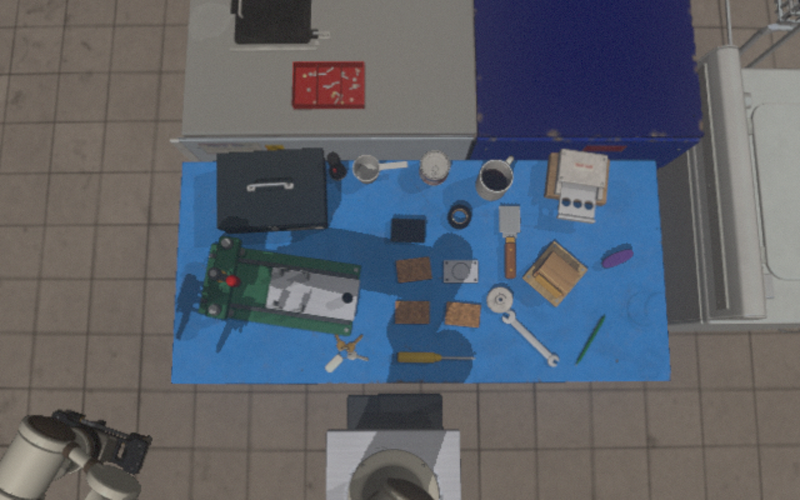

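View pics/scene0.png

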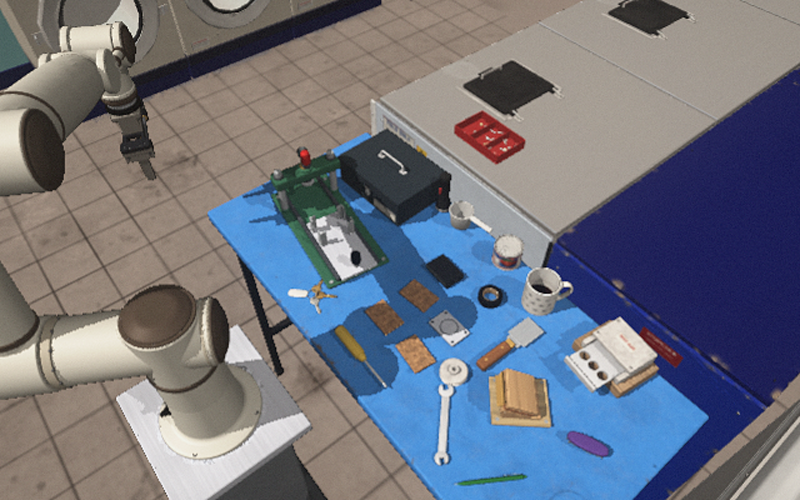

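```bash
cat > h.py <<'E'
from workcell import bot
import cv2, numpy as np
from scipy.spatial.transform import Rotation as Ro
def down(a): # tool x along world angle a; fingers close along a-90deg
    return (Ro.from_euler('z',a)*Ro.from_euler('x',np.pi)).as_rotvec()
def proj(c,X):
    P=np.asarray(X,float)@c["R"].T+c["t"]; s=P[...,:2]/P[...,2:]
    s=s*(1+c["k1"]*(s**2).sum(-1,keepdims=True))
    return s*[c["fx"],c["fy"]]+[c["cx"],c["cy"]]
def ray(c,uv,z):
    d=(np.asarray(uv,float)-[c["cx"],c["cy"]])/[c["fx"],c["fy"]]; s=d.copy()
    for _ in range(8): s=d/(1+c["k1"]*(s**2).sum())
    v=c["R"].T@np.r_[s,1]; o=-c["R"].T@c["t"]; return o+v*(z-o[2])/v[2]
def ortho(c,x0,x1,y0,y1,z,mm):  # up=+x, right=-y ; z plane ; mm per px
    xs=np.arange(x1,x0,-mm/1e3); ys=np.arange(y1,y0,-mm/1e3)
    Y,X=np.meshgrid(ys,xs); p=proj(c,np.stack([X,Y,0*X+z],-1)).astype(np.float32)
    return cv2.remap(c["pixels"],p[...,0],p[...,1],cv2.INTER_CUBIC)
def grid(im,x1,y1,mm,step=50):
    for k in range(0,im.shape[1],1):
        y=y1*1e3-k*mm
        if abs(y/step-round(y/step))<mm/step/2: cv2.putText(im,str(int(round(y))),(k,10),0,.35,(0,255,255),1); cv2.line(im,(k,12),(k,im.shape[0]),(0,255,255),1) if 0 else cv2.line(im,(k,12),(k,18),(0,255,255),1)
    for k in range(im.shape[0]):
        x=x1*1e3-k*mm
        if abs(x/step-round(x/step))<mm/step/2: cv2.putText(im,str(int(round(x))),(8,k+4),0,.35,(0,255,255),1); cv2.line(im,(0,k),(6,k),(0,255,255),1)
    return im
E
python3 - <<'E'
from h import *
bot.goto([0.45,-0.1,0.42],down(0)); print(bot.current_joints())
c=bot.read_camera("wrist"); cv2.imwrite("pics/w1.png",c["pixels"]); print(c["fx"],c["k1"],c["R"].round(2).tolist(),(-c["R"].T@c["t"]).round(3)); import pickle; pickle.dump(c,open("w1.pkl","wb"))
for uv in [(0,0),(639,0),(0,399),(639,399)]: print(ray(c,uv,0).round(3))
print(bot.current_clock())
E
```

```text
[-4.80674123e-01 -1.87864380e-01  1.54207091e+00  1.79152912e-04
  1.78779923e+00  1.08890389e+00]
344.232981533341 -0.0676805429581647 [[0.0, -1.0, -0.0], [-0.97, -0.0, 0.24], [-0.24, -0.0, -0.97]] [ 0.518 -0.099  0.59 ]
[0.716 0.433 0.   ]
[ 0.72  -0.648  0.   ]
[-0.112  0.635  0.   ]
[-0.112 -0.861  0.   ]
2.75
```

View pics/w1.png

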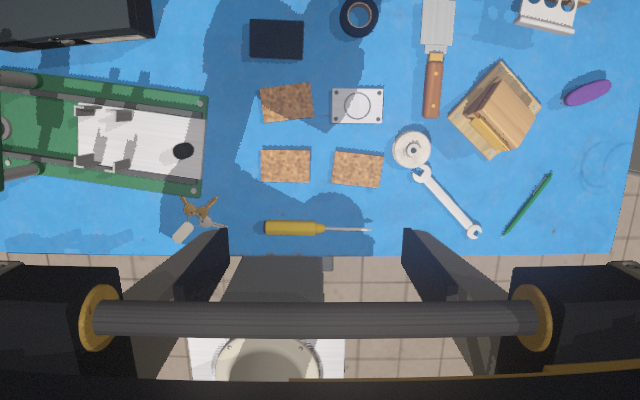

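```bash
python3 - <<'E'
from h import *; import pickle
c=pickle.load(open("w1.pkl","rb"))
im=ortho(c,.36,.72,-.47,.01,.008,.6); cv2.imwrite("pics/o1.png",grid(im,.72,.01,.6))
bot.goto([0.40,0.30,0.42],down(0))
c=bot.read_camera("wrist"); pickle.dump(c,open("w2.pkl","wb")); cv2.imwrite("pics/w2.png",c["pixels"][:260])
im=ortho(c,.38,.68,.08,.48,.072,.5); cv2.imwrite("pics/o2.png",grid(im,.68,.48,.5))
print((-c["R"].T@c["t"]).round(3),bot.current_clock())
E
```

```text
[0.468 0.299 0.591] 4.2917
```

View pics/o1.png

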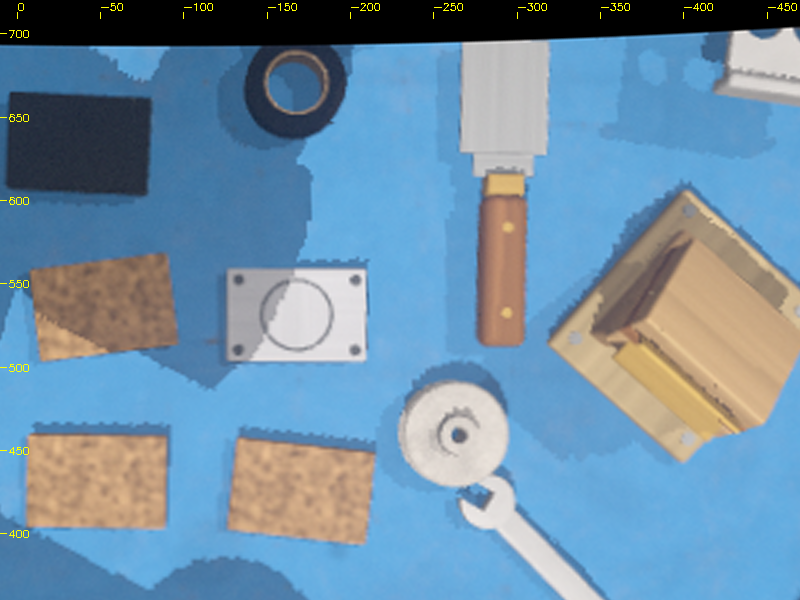

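View pics/o2.png

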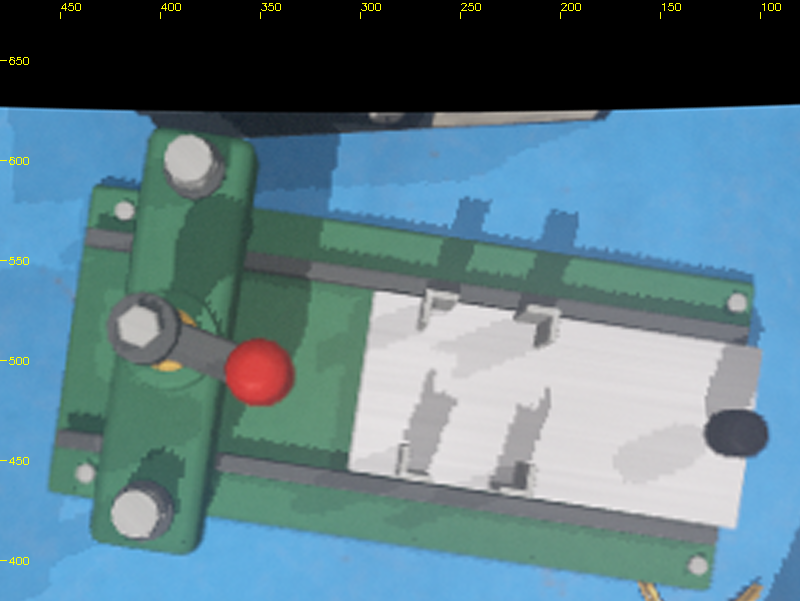

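```bash
python3 - <<'E'
from h import *; import pickle
c=pickle.load(open("w1.pkl","rb"))
def seg(z,box,kind):
    x0,x1,y0,y1=box; mm=.5; im=ortho(c,x0,x1,y0,y1,z,mm); H=cv2.cvtColor(im,cv2.COLOR_BGR2HSV).astype(int)
    if kind=='cork': m=(H[...,0]<40)&(H[...,1]>60)
    if kind=='plate': m=(H[...,1]<90)
    if kind=='dark': m=(H[...,2]<60)
    m=cv2.morphologyEx(m.astype(np.uint8),cv2.MORPH_OPEN,np.ones((9,9))); cs,_=cv2.findContours(m,0,1); k=max(cs,key=cv2.contourArea)
    (u,v),(w,h),a=cv2.minAreaRect(k); b=cv2.boxPoints(((u,v),(w,h),a)); e=[b[1]-b[0],b[2]-b[1]]; e=max(e,key=np.linalg.norm)
    d=np.array([-e[1],-e[0]]); print(kind,'c',round(x1-v*mm/1e3,4),round(y1-u*mm/1e3,4),'size',w*mm,h*mm,'long dir deg',round(np.degrees(np.arctan2(d[1],d[0]))%180,2))
seg(.018,(.58,.69,-.11,.03),'dark')
seg(.008,(.49,.58,-.11,.01),'cork'); seg(.008,(.38,.48,-.11,.01),'cork'); seg(.008,(.38,.475,-.23,-.11),'cork'); seg(.008,(.49,.57,-.22,-.12),'plate'); seg(.020,(.50,.60,-.32,-.25),'cork')
c=pickle.load(open("w2.pkl","rb"))
def o2(u,v,z): return ray(c,proj(c,[.68-.5e-3*v,.48-.5e-3*u,.072]),z)
P={n:o2(*uv,.010) for n,uv in dict(tl=(93,185),bl=(48,490),tr=(755,275),br=(710,588)).items()}
for n in P: print(n,P[n].round(4))
N=np.linalg.norm; print(N(P['tr']-P['tl']),N(P['br']-P['bl']),N(P['tl']-P['bl']),N(P['tr']-P['br']))
src=np.array([[-.082,.088],[-.082,-.088],[.296,.088],[.296,-.088]]); dst=np.array([P[k][:2] for k in('tl','bl','tr','br')])
mu=src.mean(0); md=dst.mean(0); z=lambda a:a[:,0]+1j*a[:,1]
a=np.angle((np.conj(z(src-mu))*z(dst-md)).sum()); R=np.array([[np.cos(a),-np.sin(a)],[np.sin(a),np.cos(a)]]); t=md-R@mu
print('press',t,np.degrees(a),((src@R.T+t-dst)*1e3).round(1).tolist())
for n,uv,zz in [('nutT',(188,158),.158),('nutB',(135,512),.158),('trayTL',(372,292),.024),('trayBL',(348,470),.024),('trayTR',(760,346),.024),('trayBR',(735,527),.024),('sknob',(736,433),.075),('red',(260,372),.2285),('hex',(140,325),.2)]+[('ang',q,.072) for q in[(425,290),(557,305),(400,470),(527,490)]]:
    print(n,((o2(*uv,zz)[:2]-t)@R*1e3).round(1))
E
```

```text
Traceback (most recent call last):
ValueError: max() iterable argument is empty
```

```bash
cat > m.py <<'E'
from h import *; import pickle
c=pickle.load(open("w1.pkl","rb"))
def seg(z,box,kind):
    x0,x1,y0,y1=box; mm=.5; im=ortho(c,x0,x1,y0,y1,z,mm); H=cv2.cvtColor(im,cv2.COLOR_BGR2HSV).astype(int)
    if kind=='cork': m=(H[...,0]<40)&(H[...,1]>60)
    if kind=='plate': m=(H[...,1]<90)
    if kind=='dark': m=(H[...,2]<90)&(H[...,2]>0)
    m=cv2.morphologyEx(m.astype(np.uint8),cv2.MORPH_OPEN,np.ones((9,9))); cs,_=cv2.findContours(m,0,1); k=max(cs,key=cv2.contourArea)
    (u,v),(w,h),a=cv2.minAreaRect(k); b=cv2.boxPoints(((u,v),(w,h),a)); e=[b[1]-b[0],b[2]-b[1]]; e=max(e,key=np.linalg.norm)
    d=np.array([-e[1],-e[0]]); print(kind,'c',round(x1-v*mm/1e3,4),round(y1-u*mm/1e3,4),'size',w*mm,h*mm,'long dir deg',round(np.degrees(np.arctan2(d[1],d[0]))%180,2))
seg(.018,(.58,.69,-.11,.03),'dark')
seg(.008,(.49,.58,-.11,.01),'cork'); seg(.008,(.38,.48,-.11,.01),'cork'); seg(.008,(.38,.475,-.23,-.11),'cork'); seg(.008,(.49,.57,-.22,-.12),'plate'); seg(.020,(.50,.60,-.32,-.25),'cork')
c=pickle.load(open("w2.pkl","rb"))
def o2(u,v,z): return ray(c,proj(c,[.68-.5e-3*v,.48-.5e-3*u,.072]),z)
P={n:o2(*uv,.010) for n,uv in dict(tl=(93,185),bl=(48,490),tr=(755,275),br=(710,588)).items()}
for n in P: print(n,P[n].round(4))
N=np.linalg.norm; print(N(P['tr']-P['tl']),N(P['br']-P['bl']),N(P['tl']-P['bl']),N(P['tr']-P['br']))
src=np.array([[-.082,.088],[-.082,-.088],[.296,.088],[.296,-.088]]); dst=np.array([P[k][:2] for k in('tl','bl','tr','br')])
mu=src.mean(0); md=dst.mean(0); z=lambda a:a[:,0]+1j*a[:,1]
a=np.angle((np.conj(z(src-mu))*z(dst-md)).sum()); R=np.array([[np.cos(a),-np.sin(a)],[np.sin(a),np.cos(a)]]); t=md-R@mu
print('press',t,np.degrees(a),((src@R.T+t-dst)*1e3).round(1).tolist())
for n,uv,zz in [('nutT',(188,158),.158),('nutB',(135,512),.158),('trayTL',(372,292),.024),('trayBL',(348,470),.024),('trayTR',(760,346),.024),('trayBR',(735,527),.024),('sknob',(736,433),.075),('red',(260,372),.2285),('hex',(140,325),.2)]+[('ang',q,.072) for q in[(425,290),(557,305),(400,470),(527,490)]]:
    print(n,((o2(*uv,zz)[:2]-t)@R*1e3).round(1))
E
python3 m.py
```

```text
dark c 0.6319 -0.0378 size 83.41387176513672 57.349876403808594 long dir deg 87.4
cork c 0.5359 -0.0517 size 54.36942672729492 82.22261810302734 long dir deg 96.98
cork c 0.4318 -0.0478 size 82.05152130126953 54.64474105834961 long dir deg 89.26
cork c 0.4257 -0.1705 size 82.29509735107422 54.77278137207031 long dir deg 83.54
plate c 0.5312 -0.1675 size 56.5 85.0 long dir deg 90.0
cork c 0.557 -0.2881 size 23.671859741210938 86.42788696289062 long dir deg 178.64
tl [0.6018 0.4495 0.01  ]
bl [0.431  0.4747 0.01  ]
tr [0.5514 0.0789 0.01  ]
br [0.3762 0.1041 0.01  ]
0.37398631268921806 0.3746158746212731 0.17258256446455603 0.17701408650240608
press [0.5051921  0.38275875] -98.11809437036099 [[2.1, 2.0], [-1.4, 1.6], [-0.9, -1.6], [0.1, -2.0]]
nutT [ 0.6 74.6]
nutB [ -0.5 -74.7]
trayTL [83.4 47.2]
trayBL [ 84.2 -51. ]
trayTR [297.4  47.9]
trayBR [297.9 -51.9]
sknob [272.9  -3.2]
red [ 50.2 -12. ]
hex [0.  0.2]
ang [109.9  45.8]
ang [176.3  47.7]
ang [110.2 -45.1]
ang [174.5 -46. ]
```

```bash
cat >> h.py <<'E'
PT=np.array([.5052,.3828]); PA=np.radians(-98.1)
def W(x,y,z): # press mm -> world m
    ca,sa=np.cos(PA),np.sin(PA); x,y=x/1e3,y/1e3
    return [PT[0]+ca*x-sa*y, PT[1]+sa*x+ca*y, z/1e3]
def toP(p):
    ca,sa=np.cos(PA),np.sin(PA); d=np.asarray(p[:2])-PT; return np.array([ca*d[0]+sa*d[1],-sa*d[0]+ca*d[1]])*1e3
def knob(th,dz=-15,r=50): return W(r*np.cos(th),-r*np.sin(th),215.5-2.546*th+dz)
def st(s=''): print(s,'t',round(bot.current_clock(),1),'p',np.round(bot.current_ee_pos(),4),'F',np.round(bot.current_contact_force(),1),'op',round(bot.current_opening(),3),'g',round(bot.current_grip_force(),1))
def wind(a,b,step=.2,sp=.12,**k):
    for th in np.linspace(a,b,max(2,int(abs(b-a)/step)+1))[1:]: bot.line_to(knob(th,**k),max_speed=sp)
E
python3 - <<'E'
from h import *
p=knob(.235); bot.goto([p[0],p[1],.30],down(0)); bot.set_gripper(.6); bot.line_to(p); st('at')
bot.set_gripper(0,15); st('grip')
wind(.235,1.35); st('turned'); bot.set_gripper(.6); q=knob(1.35); bot.line_to([q[0],q[1],.30])
bot.goto(W(150,0,300)[:2]+[.30],down(0)); p=bot.current_ee_pos(); bot.goto([p[0]-.06,p[1],.30],down(0))
c=bot.read_camera("wrist"); import pickle; pickle.dump(c,open("w3.pkl","wb"))
x0,x1,y0,y1=.36,.60,.06,.38
im=ortho(c,x0,x1,y0,y1,.072,.4); cv2.imwrite("pics/o3.png",grid(im,x1,y1,.4)); st()
E
```

```text
at t 6.5 p [0.4874 0.3366 0.201 ] F [-0.1 -0.6  0.3] op 0.603 g 0.0
grip t 7.0 p [0.487  0.3361 0.2002] F [-0.9 -0.7  2.5] op 0.262 g 15.0
turned t 8.3 p [0.4552 0.3796 0.1973] F [-3.9  2.   4.7] op 0.258 g 15.0
 t 10.8 p [0.4235 0.2363 0.3001] F [-0.2  0.6 -0.3] op 0.601 g 0.0
```

View pics/o3.png

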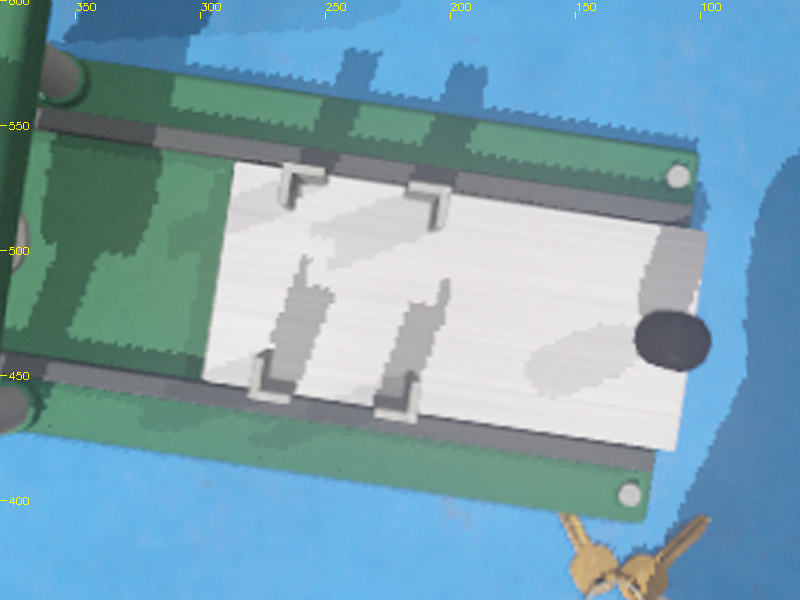

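```bash
sed -i 's/PA=np.radians(-98.1)/PA=np.radians(-98.5)/' h.py; cat >> h.py <<'E'
PK=np.array([.4833,.2400])
def pick(x,y,ldeg,z,N=25,op=.85,ap=.09):
    r=down(np.radians(ldeg)); bot.set_gripper(op); bot.goto([x,y,ap],r); bot.line_to([x,y,z],max_speed=.12); st('pre')
    bot.set_gripper(0,N); bot.hold(.15); st('grip'); bot.line_to([x,y,.16],max_speed=.2); st('lift')
def over(zb,zo,dx=0,dy=0,dyaw=0): # zb piece-underside mm, zo = TCP above underside mm
    ca,sa=np.cos(PA),np.sin(PA); p=PK+np.array([ca*dx-sa*dy,sa*dx+ca*dy])/1e3
    return [p[0],p[1],(zb+zo)/1e3], down(PA+np.pi/2+np.radians(dyaw))
E
python3 - <<'E'
from h import *
pick(.6319,-.0378,87.4,.004)
p,r=over(130,4); bot.goto(p,r); p,r=over(76,4); bot.line_to(p); st('over')
c=bot.read_camera("wrist"); import pickle; pickle.dump(c,open("w4.pkl","wb")); cv2.imwrite("pics/w4.png",c["pixels"])
E
```

```text
pre t 13.9 p [ 0.6327 -0.0379  0.0049] F [-1.2  0.1  0.5] op 0.85 g 0.0
grip t 14.5 p [ 0.6325 -0.0379  0.0047] F [-0.5 -0.4  4.4] op 0.61 g 25.0
lift t 15.5 p [ 0.6307 -0.0375  0.158 ] F [-0.5 -0.4 -1.1] op 0.604 g 25.0
over t 17.8 p [0.4836 0.2399 0.0803] F [-0.2 -0.6 -1.3] op 0.604 g 25.0
```

View pics/w4.png

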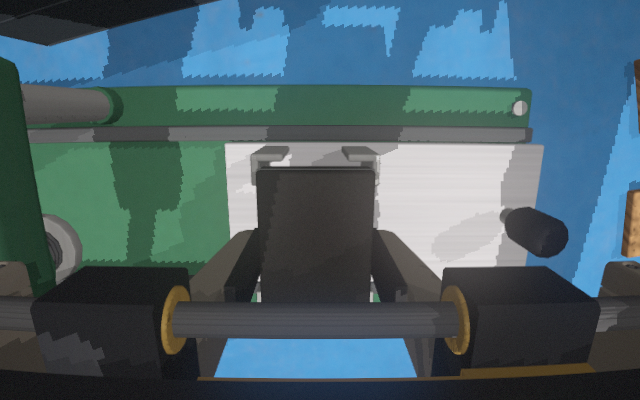

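```bash
python3 - <<'E'
from h import *; import pickle
c=pickle.load(open("w4.pkl","rb")); cv2.imwrite("pics/w4c.png",cv2.resize(c["pixels"][135:200,235:395],(800,325),interpolation=cv2.INTER_CUBIC))
E
```

```text
(no output)
```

View pics/w4c.png

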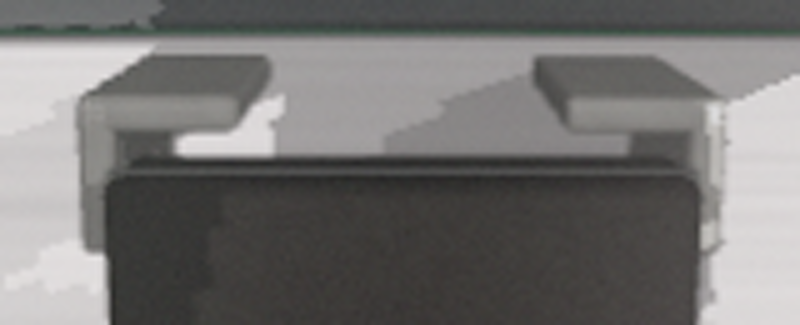

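```bash
python3 - <<'E'
from h import *; import pickle
c=pickle.load(open("w4.pkl","rb"))
f=lambda u,v,z: ((ray(c,[235+u/5,135+v/5],z)[:2]-PK)@np.array([[np.cos(PA),-np.sin(PA)],[np.sin(PA),np.cos(PA)]])*1e3).round(2)
for n,q in dict(angL=(83,97,.072),angR=(718,99,.072),rubL=(107,215,.094),rubR=(699,215,.094),rubFront=(400,177,.094),rubFrontBot=(400,160,.076)).items(): print(n,f(*q))
E
```

```text
angL [-33.11  47.47]
angR [33.01 47.3 ]
rubL [-27.27  39.05]
rubR [27.63 39.09]
rubFront [-0.1 42.6]
rubFrontBot [-0.1  41.44]
```

```bash
cat >> h.py <<'E'
def lower(z0,z1,zo,dx=0,dy=-.3,rel=.85):
    f0=bot.current_contact_force()[2]
    for z in list(np.arange(z0,z1,-8))[1:]+[z1+1]:
        p,r=over(z,zo,dx,dy); bot.line_to(p,r,max_speed=.1); f=bot.current_contact_force()[2]-f0
        if abs(f)>9: st(f'HIT at z={z} f={f}'); return False
    st('down'); bot.set_gripper(rel); p,r=over(z1+100 if z1<60 else z1+60,zo,dx,dy); bot.line_to(p,r,max_speed=.25); st('away'); return True
E
python3 - <<'E'
from h import *
ok=lower(76,24,4)
if ok:
    bot.goto([.46,-.06,.36],down(0)); c=bot.read_camera("wrist"); cv2.imwrite("pics/w5.png",c["pixels"][:240]); import pickle; pickle.dump(c,open("w5.pkl","wb"))
    import re; s=open("m.py").read().split('c=pickle')[1].split('seg(.018')[0]; exec('c=pickle'+s.replace('w1','w5'))
    seg(.008,(.49,.58,-.11,.01),'cork'); seg(.008,(.38,.48,-.11,.01),'cork'); seg(.008,(.38,.475,-.23,-.11),'cork'); seg(.008,(.49,.57,-.22,-.12),'plate')
E
```

```text
down t 19.6 p [0.4838 0.24   0.0295] F [ 1.5 -0.3  2.2] op 0.605 g 25.0
away t 20.7 p [0.4828 0.24   0.1277] F [-0.   0.7 -0.8] op 0.851 g 0.0
cork c 0.5359 -0.0519 size 54.57528305053711 81.92494201660156 long dir deg 97.13
cork c 0.4319 -0.0476 size 82.21556854248047 54.94175720214844 long dir deg 88.9
cork c 0.4259 -0.1703 size 82.82003784179688 54.960262298583984 long dir deg 83.54
plate c 0.531 -0.1675 size 84.99998474121094 56.99999237060547 long dir deg 90.0
```

```bash
cat >> h.py <<'E'
def seg(c,z,box,kind):
    x0,x1,y0,y1=box; mm=.5; im=ortho(c,x0,x1,y0,y1,z,mm); H=cv2.cvtColor(im,cv2.COLOR_BGR2HSV).astype(int)
    m=(H[...,0]<40)&(H[...,1]>60) if kind=='cork' else (H[...,1]<90)
    m=cv2.morphologyEx(m.astype(np.uint8),cv2.MORPH_OPEN,np.ones((9,9))); cs,_=cv2.findContours(m,0,1)
    if not cs: return None
    k=max(cs,key=cv2.contourArea); (u,v),(w,h),a=cv2.minAreaRect(k); b=cv2.boxPoints(((u,v),(w,h),a)); e=max([b[1]-b[0],b[2]-b[1]],key=np.linalg.norm)
    return x1-v*mm/1e3, y1-u*mm/1e3, np.degrees(np.arctan2(-e[0],-e[1]))%180, max(w,h)*mm, min(w,h)*mm
def front(zt,kind): # held piece over pocket: press-frame edges rel. pocket at top height zt mm
    c=bot.read_camera("wrist"); mm=.25; xs=np.arange(-40,40,mm); ys=np.arange(55,25,-mm); X,Y=np.meshgrid(xs,ys)
    ca,sa=np.cos(PA),np.sin(PA); P=np.stack([PK[0]+(ca*X-sa*Y)/1e3,PK[1]+(sa*X+ca*Y)/1e3,0*X+zt/1e3],-1); q=proj(c,P).astype(np.float32)
    im=cv2.remap(c["pixels"],q[...,0],q[...,1],1); H=cv2.cvtColor(im,cv2.COLOR_BGR2HSV).astype(int)
    m=(H[...,0]<30)&(H[...,1]>70); cv2.imwrite(f"pics/front_{zt}_{int(bot.current_clock())}.png",im)
    col=lambda x0,x1:np.median([Y[:,j][m[:,j]].max() for j in range(len(xs)) if x0<xs[j]<x1 and m[:,j].any()])
    rows=[i for i in range(len(ys)) if 36<ys[i]<40 and m[i].any()]; L=np.median([X[i][m[i]].min() for i in rows]); R=np.median([X[i][m[i]].max() for i in rows])
    fl,fr=col(-22,-8),col(8,22); yaw=np.degrees(np.arctan2(fr-fl,30)); print('front',fl,fr,'L,R',L,R,'yaw',round(yaw,2)); return (L+R)/2,(fl+fr)/2-42,yaw
def cork(box,under,kind='cork',N=20,auto=True):
    bot.goto([box[0]+.04-.08,(box[2]+box[3])/2,.36],down(0)); s=seg(bot.read_camera("wrist"),.008,box,kind); print(kind,s)
    if s is None or abs(s[3]-83)>3 or abs(s[4]-56)>3: print('BAD seg'); return None
    pick(s[0],s[1],s[2],.002,N); p,r=over(130,2); bot.goto(p,r); p,r=over(78,2); bot.line_to(p); st('over')
E
python3 - <<'E'
from h import *
cork((.49,.58,-.11,.01),42); print(front(86,'cork'))
E
```

```text
cork (0.5360346183776855, -0.05202692794799804, np.float32(97.125015), 82.0489730834961, 54.51326370239258)
pre t 25.0 p [ 0.5365 -0.0522  0.0024] F [ 0.2 -0.9  0.2] op 0.851 g 0.0
grip t 25.6 p [ 0.5363 -0.0521  0.0023] F [-0.6 -0.5  2.6] op 0.605 g 20.0
lift t 26.6 p [ 0.535  -0.0517  0.1584] F [-0.7 -0.5  0.4] op 0.61 g 20.0
over t 29.1 p [0.4835 0.2399 0.0802] F [0.3 0.3 0.2] op 0.604 g 20.0
front 43.25 43.5 L,R -27.5 27.75 yaw 0.48
(np.float64(0.125), np.float64(1.375), np.float64(0.4774537773095774))
```

```bash
python3 - <<'E'
from h import *
if lower(78,42,2,dy=-.6):
    cork((.38,.48,-.11,.01),50); a=front(86,'cork'); print(a)
    if abs(a[0])<1 and abs(a[1]-1.3)<1 and abs(a[2])<1.2 and abs(bot.current_opening()-.606)<.02 and lower(78,50,2,dy=-.6-(a[1]-1.3)/2):
        cork((.38,.475,-.23,-.11),58); a=front(86,'cork'); print(a)
E
```

```text
down t 30.4 p [0.4826 0.2401 0.0449] F [ 0.3  0.5 -0.9] op 0.603 g 20.0
away t 31.5 p [0.4825 0.2401 0.1437] F [-0.7  0.5 -0.7] op 0.85 g 0.0
cork (0.4313178558349609, -0.04733950424194336, np.float32(89.1186), 82.19795989990234, 54.47047424316406)
pre t 35.4 p [ 0.4321 -0.0477  0.0027] F [0.8 0.4 0.8] op 0.85 g 0.0
grip t 36.0 p [ 0.4317 -0.0475  0.0024] F [-0.8  1.2  4.8] op 0.606 g 20.0
lift t 36.9 p [ 0.4303 -0.0469  0.1586] F [ 0.   0.4 -0.1] op 0.604 g 20.0
over t 39.4 p [0.4835 0.2399 0.0803] F [ 0.2  0.1 -0.8] op 0.609 g 20.0
front 46.75 46.5 L,R -27.5 27.75 yaw -0.48
(np.float64(0.125), np.float64(4.625), np.float64(-0.4774537773095774))
```

```bash
ls pics/front*; python3 - <<'E'
import cv2,glob
f=sorted(glob.glob('pics/front*'))
import numpy as np
cv2.imwrite('pics/fr.png',cv2.resize(np.vstack([cv2.imread(i) for i in f]),None,fx=2.4,fy=2.4))
E
```

```text
pics/front_86_29.png
pics/front_86_39.png
```

View pics/fr.png

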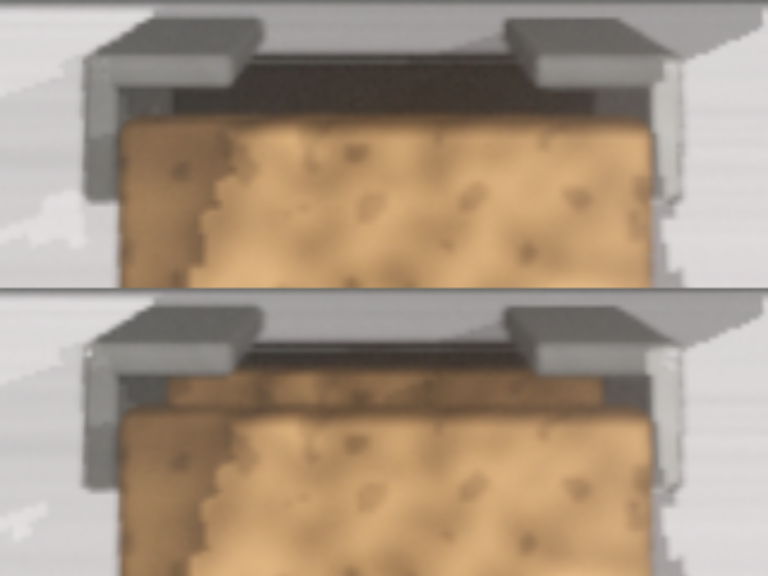

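```bash
python3 - <<'E'
from h import *
if lower(78,50,2,dy=-.5):
    cork((.38,.475,-.23,-.11),58); a=front(86,'cork'); print(a); np.save('a.npy',a)
import glob,os
f=max(glob.glob('pics/front*'),key=os.path.getmtime); cv2.imwrite('pics/fr2.png',cv2.resize(cv2.imread(f),None,fx=1.5,fy=1.5))
E
```

```text
down t 40.5 p [0.4827 0.2401 0.0529] F [-0.6 -0.1 -0.4] op 0.608 g 20.0
away t 41.5 p [0.4826 0.24   0.1517] F [ 0.8 -1.3 -0.4] op 0.853 g 0.0
cork (0.4197887725830078, -0.14238808822631838, np.float32(83.88451), 70.95106506347656, 54.775787353515625)
BAD seg
front nan 38.0 L,R -0.75 39.75 yaw nan
(np.float64(19.5), np.float64(nan), np.float64(nan))
  return _methods._mean(a, axis=axis, dtype=dtype,
  ret = ret.dtype.type(ret / rcount)
```

View pics/fr2.png

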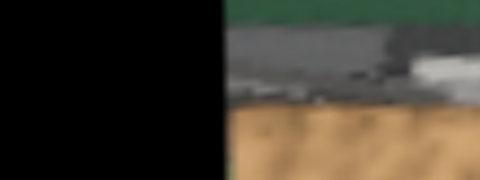

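```bash
python3 - <<'E'
from h import *
cork((.365,.485,-.22,-.03),58); 
if bot.current_opening()<.7:
    a=front(86,'cork'); print(a)
    import glob,os
    f=max(glob.glob('pics/front*'),key=os.path.getmtime); im=cv2.imread(f); cv2.imwrite('pics/fr3.png',cv2.resize(im,None,fx=1.5,fy=1.5))
E
```

```text
cork (0.42056401824951173, -0.1364237823486328, np.float32(83.65981), 82.21627807617188, 54.774044036865234)
pre t 46.1 p [ 0.4213 -0.1369  0.0028] F [ 0.3  0.1 -0.6] op 0.849 g 0.0
grip t 46.7 p [ 0.4209 -0.1367  0.0024] F [-1.5  1.   5.1] op 0.608 g 20.0
lift t 47.6 p [ 0.4197 -0.1359  0.1586] F [-1.4  0.3 -0.7] op 0.605 g 20.0
over t 50.2 p [0.4835 0.2398 0.0803] F [0.6 0.2 0.6] op 0.609 g 20.0
front 46.75 46.5 L,R -27.5 27.75 yaw -0.48
(np.float64(0.125), np.float64(4.625), np.float64(-0.4774537773095774))
```

View pics/fr3.png

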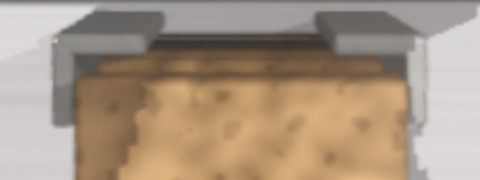

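```bash
python3 - <<'E'
from h import *
if lower(78,58,2,dy=-.2):
    cork((.485,.585,-.24,-.10),66,'plate',N=30)
    if bot.current_opening()<.7:
        try: front(86,'plate')
        except Exception as e: print(e)
        import glob,os
        f=max(glob.glob('pics/front*'),key=os.path.getmtime); im=cv2.imread(f); cv2.imwrite('pics/fr4.png',cv2.resize(im,None,fx=1.5,fy=1.5))
E
```

```text
down t 51.0 p [0.483  0.24   0.0608] F [ 0.1  0.3 -0. ] op 0.603 g 20.0
away t 52.1 p [0.4829 0.24   0.1597] F [-0.8 -0.4 -0.9] op 0.851 g 0.0
plate (0.53125, -0.168, np.float32(90.0), 85.0, 56.5)
pre t 56.2 p [ 0.5317 -0.1683  0.0024] F [ 0.4  0.4 -0.1] op 0.849 g 0.0
grip t 56.8 p [ 0.5315 -0.1681  0.0023] F [-0.5 -0.2  3.5] op 0.603 g 30.0
lift t 57.8 p [ 0.5302 -0.1674  0.1583] F [ 0.8  0.  -1.9] op 0.602 g 30.0
over t 60.4 p [0.4835 0.2398 0.0802] F [ 0.3 -0.9 -0.9] op 0.607 g 30.0
front 46.25 44.75 L,R nan nan yaw -2.86
  return _methods._mean(a, axis=axis, dtype=dtype,
  ret = ret.dtype.type(ret / rcount)
```

View pics/fr4.png

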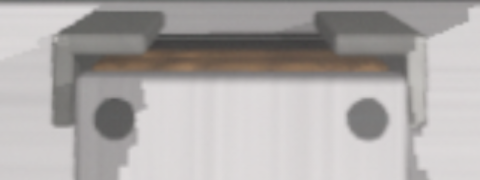

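```bash
python3 - <<'E'
from h import *
ok=lower(78,66,2,dy=-.4)
if ok:
    bot.goto([PK[0]-.07,PK[1]-.04,.24],down(0)); c=bot.read_camera("wrist"); im=ortho(c,.40,.57,.07,.32,.074,.4)
    cv2.imwrite('pics/o6.png',grid(im,.57,.32,.4)); st()
E
```

```text
down t 60.9 p [0.4828 0.24   0.0689] F [ 0.6 -0.2 -2.1] op 0.606 g 30.0
away t 61.8 p [0.4839 0.2403 0.1294] F [-0.9  0.7 -0.9] op 0.849 g 0.0
 t 62.5 p [0.4126 0.1999 0.2375] F [ 0.1 -0.5 -1.2] op 0.853 g 0.0
```

View pics/o6.png

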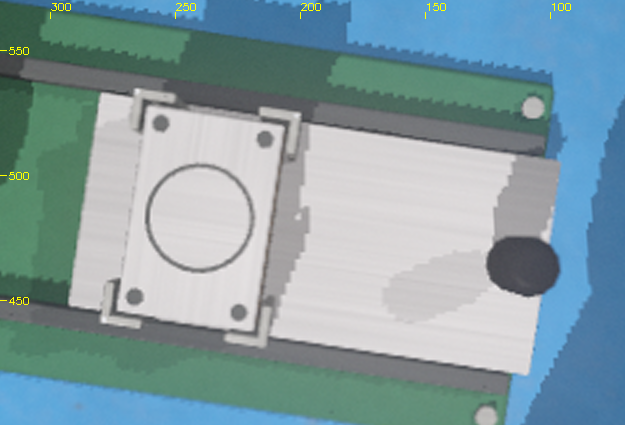

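```bash
python3 - <<'E'
from h import *
x=toP(PK)[0]; print('travel',x,toP(PK)); r=down(PA+np.pi)
bot.set_gripper(.6); bot.goto(W(x+135,0,140),r); bot.line_to(W(x+135,0,32),max_speed=.12); st('pre'); bot.set_gripper(0,30); st('grip')
u=-np.array([np.cos(PA),np.sin(PA)])
for s in np.arange(10,180,5 if 1 else 1):
    xx=x-s
    bot.line_to(W(xx+135,0,32),max_speed=.07); f=np.array(bot.current_contact_force())[:2]@u
    if xx<12 or s%40==10: print(round(xx,1),round(f,1),toP(bot.current_ee_pos())-[135,0])
    if f<-12: break
    if xx<-6: break
st('home')
E
```

```text
travel 144.46849139182015 [144.46849139  -0.5522635 ]
pre t 65.5 p [0.4647 0.1064 0.0328] F [-0.1 -0.2 -0.1] op 0.6 g 0.0
grip t 66.1 p [0.463  0.1066 0.0321] F [-3.8 -0.2  5.6] op 0.265 g 30.0
134.5 2.0 [133.88699866  -0.86174395]
94.5 1.4 [94.12006611 -0.79161566]
54.5 2.2 [54.15617382 -0.70008079]
14.5 0.5 [14.13638736 -0.64137273]
9.5 1.4 [ 9.14973335 -0.617056  ]
4.5 1.7 [ 4.13268033 -0.57951317]
-0.5 -4.2 [ 0.25652002 -0.62480196]
-5.5 -23.0 [ 0.09204756 -0.66704007]
home t 73.4 p [0.4846 0.2493 0.032 ] F [ -9.9 -21.8  15.5] op 0.265 g 30.0
```

```bash
python3 - <<'E'
from h import *
bot.set_gripper(.6); p=bot.current_ee_pos(); bot.line_to([p[0],p[1],.15],max_speed=.25)
p=knob(1.35); bot.goto([p[0],p[1],.29],down(0)); bot.line_to(p,max_speed=.15); bot.set_gripper(0,20); st('grip')
th=1.35
while th<5.19-1e-6:
    n=min(th+.16,5.19); bot.line_to(knob(n),max_speed=.1); th=n
    F=np.array(bot.current_contact_force()); tx=np.array(W(-np.sin(th)*1e3,-np.cos(th)*1e3,0))[:2]-PT; 
    q=toP(bot.current_ee_pos()); print(round(th,2),'act',round(float(np.arctan2(-q[1],q[0])%(2*np.pi)),3),'push',round(-float(F[:2]@tx),1),F.round(1),round(bot.current_opening(),3))
bot.hold(.3); q=toP(bot.current_ee_pos()); print(np.arctan2(-q[1],q[0])%(2*np.pi),q); st('end')
E
```

```text
grip t 77.4 p [0.4555 0.3795 0.1975] F [-0.8  0.8  0.9] op 0.257 g 20.0
1.51 act 1.522 push -0.2 [0.7 0.1 2.9] 0.259
1.67 act 1.685 push -1.4 [0.7 1.3 3.5] 0.261
1.83 act 1.843 push -1.3 [0.9 1.  4.2] 0.255
1.99 act 1.999 push -0.8 [0.6 0.6 3.1] 0.26
2.15 act 2.158 push -1.1 [1.3 0.3 4.7] 0.256
2.31 act 2.318 push -0.5 [ 0.8 -0.1  5.6] 0.256
2.47 act 2.478 push -1.1 [1.1 0.3 4.9] 0.259
2.63 act 2.639 push 0.4 [-0.1 -0.8  5. ] 0.26
2.79 act 2.799 push -0.1 [0.  0.6 4.9] 0.258
2.95 act 2.959 push -1.0 [ 1.1 -0.5  4.3] 0.26
3.11 act 3.12 push -0.9 [ 0.8 -0.4  5. ] 0.259
3.27 act 3.28 push -0.9 [ 0.9 -0.1  5.4] 0.263
3.43 act 3.44 push -0.8 [ 0.5 -0.7  5.8] 0.262
3.59 act 3.599 push -1.3 [ 0.9 -1.1  5.6] 0.261
3.75 act 3.759 push -0.4 [ 0.3 -0.2  4.5] 0.256
3.91 act 3.919 push -1.3 [ 0.5 -1.3  5.3] 0.259
4.07 act 4.08 push -0.2 [-0.5 -0.5  4.1] 0.259
4.23 act 4.243 push 0.5 [0.  0.5 6.2] 0.259
4.39 act 4.407 push -0.8 [-0.5 -0.9  6.3] 0.261
4.55 act 4.57 push -0.4 [ 0.2 -0.4  5.8] 0.256
4.71 act 4.728 push -0.6 [-0.5 -0.5  5.5] 0.261
4.87 act 4.885 push 0.5 [0.3 0.4 6. ] 0.257
5.03 act 5.042 push 0.3 [-0.4  0.6  6.4] 0.258
5.19 act 5.199 push 0.4 [-0.2  0.7  6. ] 0.258
5.198389218061257 [23.50056763 44.48663072]
end t 83.7 p [0.5457 0.353  0.1876] F [0.2 0.5 6.4] op 0.258 g 20.0
```

```bash
python3 - <<'E'
from h import *
bot.set_gripper(.6); p=bot.current_ee_pos(); bot.line_to([p[0],p[1],.29],max_speed=.25)
bot.goto([.43,.05,.36],down(0)); st()
c=bot.read_camera("scene"); a=proj(c,W(60,0,60)); u,v=int(a[0]),int(a[1]); im=c["pixels"][v-65:v+65,u-70:u+70]
cv2.imwrite('pics/s2.png',cv2.resize(im,(646,600),interpolation=cv2.INTER_CUBIC)); print(u,v)
for th in (1.35,5.19): print(th,(proj(c,knob(th,dz=0))-[u-70,v-65])*4.615)
print('pad tgt', (proj(c,W(0,0,74))-[u-70,v-65])*4.615)
E
```

```text
t 86.2 p [0.4302 0.0505 0.3595] F [-0.5 -0.1  0.8] op 0.601 g 0.0
254 161
1.35 [206.5358903  125.14296695]
5.19 [340.02895507 100.73573908]
pad tgt [289.50363165 237.33702778]
```

View pics/s2.png

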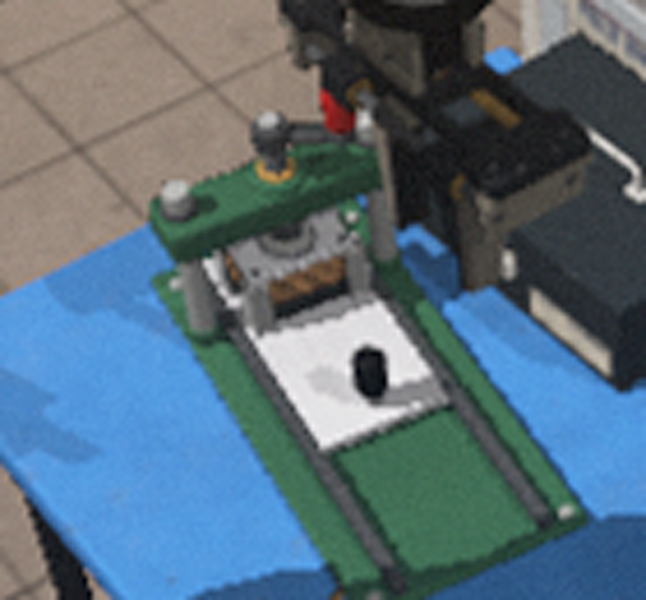

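```bash
cat >> h.py <<'E'
def tilt(yaw,t): # tool x ~ along yaw, tool z leaning forward along yaw by t
    return (Ro.from_euler('z',yaw)*Ro.from_euler('y',-t)*Ro.from_euler('x',np.pi)).as_rotvec()
E
python3 - <<'E'
from h import *; import pickle
y=np.radians(-34.); u=np.array([np.cos(y),np.sin(y),0]); M=np.array([.488,-.379,.05])
bot.goto([.44,-.27,.36],down(0)); c=bot.read_camera("wrist"); pickle.dump(c,open("s0.pkl","wb"))
p=M-.075*u; p[2]=.20; bot.goto(list(p),down(y)); c1=bot.read_camera("wrist"); pickle.dump(c1,open("s1.pkl","wb"))
for t in (60,50,40,30):
    t=np.radians(t); o=t-np.radians(14); e3=np.array([0,0,1])
    cam=M+.27*(-np.sin(o)*u+np.cos(o)*e3); zt=np.sin(t)*u-np.cos(t)*e3; xt=np.cos(t)*u+np.sin(t)*e3
    p=cam+.17*zt-.068*xt; r=tilt(y,t)
    if bot.inverse_kinematics(list(p),r) is None: continue
    try: bot.goto(list(p),r)
    except bot.MotionError as e: print(e); continue
    print('tilt',np.degrees(t),p); break
print('toolz',Ro.from_rotvec(bot.current_tool_rot()).as_matrix()[:,2]); st()
c2=bot.read_camera("wrist"); pickle.dump(c2,open("s2.pkl","wb"))
im=np.hstack([cv2.resize(c["pixels"][:300,100:540],(400,273)) for c in(c1,c2)])
C=[]
for c in (c1,c2):
    q=proj(c,M); x0=int(np.clip(q[0]-100,0,440)); y0=int(np.clip(q[1]-110,0,180)); print(q,x0,y0); C.append(cv2.resize(c["pixels"][y0:y0+220,x0:x0+200],(400,440),interpolation=cv2.INTER_CUBIC))
cv2.imwrite('pics/blk.png',np.hstack(C))
print(seg(pickle.load(open("s0.pkl","rb")),.020,(.50,.61,-.36,-.22),'cork'))
E
```

```text
tilt 59.99999999999999 [ 0.42085009 -0.33370681  0.09366803]
toolz [ 0.71889006 -0.48468016 -0.49827927]
 t 90.0 p [ 0.4215 -0.3345  0.0949] F [ 0.4 -0.4 -0.7] op 0.597 g 0.0
[316.15237024 106.61316731] 216 0
[315.09530625 201.40700687] 215 91
(0.5567237663269042, -0.2892993392944336, np.float32(178.5679), 86.83537292480469, 23.55514144897461)
```

View pics/blk.png

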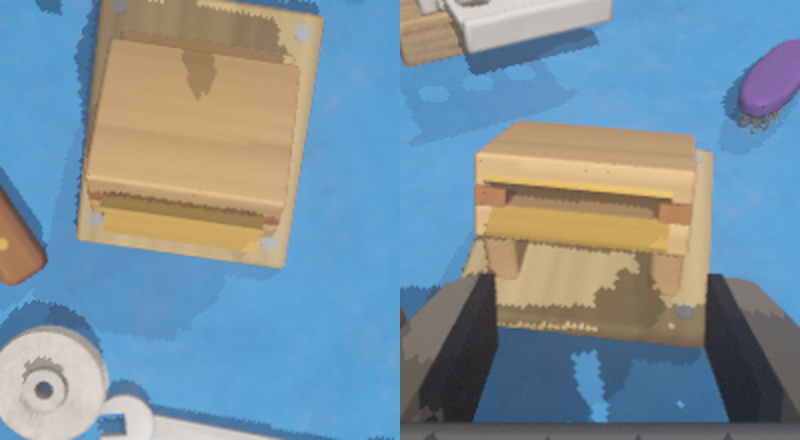

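```bash
cat > fit.py <<'E'
from h import *; import pickle
from scipy.optimize import least_squares
c1,c2=[pickle.load(open(f"s{i}.pkl","rb")) for i in(1,2)]
O=[(c2,(0,43,18),(76,154)),(c2,(0,-43,18),(294,172)),(c2,(0,43,-18),(76,234)),(c2,(0,-43,-18),(290,256)),(c1,(0,43,18),(88,182)),(c1,(0,-43,18),(288,208))]
def SR(yaw,pitch=25): return (Ro.from_euler('z',yaw)*Ro.from_euler('y',np.radians(pitch))).as_matrix()
def pix(c,q): return np.array(q)/2+((216,0) if c is c1 else (215,91))
def res(p): return np.concatenate([proj(c,p[:3]+SR(p[3])@(np.array(s)/1e3))-pix(c,q) for c,s,q in O])
if __name__=="__main__":
    s=least_squares(res,[.488,-.379,.05,-.6],loss='soft_l1'); print(s.x,np.degrees(s.x[3])); print(res(s.x).reshape(-1,2).round(1).tolist()); np.save('slot.npy',s.x)
    for n,l in dict(lipFrontLow=(-11,-3.5,-7),).items(): pass
    for l in [(-11,30,-3.5),(-11,-30,-3.5),(-11,30,3.5),(-11,-30,3.5),(0,30,0),(0,-30,0)]:
        X=s.x[:3]+SR(s.x[3])@(np.array(l)/1e3); print(l,'v2crop',((proj(c2,X)-[215,91])*2).round(0),'v1crop',((proj(c1,X)-[216,0])*2).round(0))
E
python3 fit.py
```

```text
[ 0.49157971 -0.37360074  0.05755172 -0.71920657] -41.20750092743902
[[-0.6, -0.7], [3.1, -0.5], [-0.4, 3.0], [0.4, 2.2], [-1.4, -0.9], [0.4, -0.3]]
(-11, 30, -3.5) v2crop [100. 218.] v1crop [115. 230.]
(-11, -30, -3.5) v2crop [259. 232.] v1crop [249. 248.]
(-11, 30, 3.5) v2crop [100. 200.] v1crop [114. 223.]
(-11, -30, 3.5) v2crop [261. 214.] v1crop [251. 241.]
(0, 30, 0) v2crop [107. 200.] v1crop [119. 204.]
(0, -30, 0) v2crop [261. 214.] v1crop [253. 222.]
```

```bash
sed -i 's/^O=.*/O=[(c2,(0,43,18),(76,154)),(c2,(0,-43,18),(294,172)),(c2,(0,36.5,0),(91,195)),(c2,(0,-36.5,0),(275,212.5)),(c2,(0,30,0),(105,196)),(c2,(0,-30,0),(259,211)),(c1,(0,43,18),(88,182)),(c1,(0,-43,18),(288,208))]/' fit.py; python3 fit.py
python3 - <<'E'
# brightness profile through slot, view 2, along block's vertical at mid-width
from h import *; import pickle; from fit import SR
c=pickle.load(open("s2.pkl","rb")); p=np.load("slot.npy")
for y in (-15,0,15):
    Z=np.arange(22,-24,-1.5); q=proj(c,np.array([p[:3]+SR(p[3])@np.array([0,y/1e3,z/1e3]) for z in Z])).astype(np.float32)
    im=cv2.remap(c["pixels"],q[None,:,0],q[None,:,1],1)[0]; print(y,[(float(z),*map(int,b)) for z,b in zip(Z,im)])
E
```

```text
[ 0.49198366 -0.37317184  0.05839048 -0.72538256] -41.56135919767237
[[-1.4, -1.9], [2.4, -1.2], [-0.8, 0.8], [0.9, 0.7], [0.4, 1.0], [0.4, 0.7], [-2.2, -1.4], [-0.1, -0.1]]
(-11, 30, -3.5) v2crop [ 98. 215.] v1crop [114. 230.]
(-11, -30, -3.5) v2crop [258. 231.] v1crop [248. 248.]
(-11, 30, 3.5) v2crop [ 99. 198.] v1crop [113. 223.]
(-11, -30, 3.5) v2crop [259. 213.] v1crop [250. 242.]
(0, 30, 0) v2crop [106. 198.] v1crop [117. 203.]
(0, -30, 0) v2crop [260. 212.] v1crop [251. 222.]
-15 [(22.0, 118, 154, 187), (20.5, 120, 160, 193), (19.0, 121, 159, 193), (17.5, 136, 182, 215), (16.0, 150, 200, 233), (14.5, 147, 195, 230), (13.0, 142, 190, 226), (11.5, 137, 184, 218), (10.0, 132, 182, 217), (8.5, 117, 195, 231), (7.0, 107, 185, 222), (5.5, 67, 95, 119), (4.0, 70, 97, 121), (2.5, 81, 105, 130), (1.0, 99, 135, 167), (-0.5, 101, 136, 168), (-2.0, 100, 139, 171), (-3.5, 98, 163, 198), (-5.0, 96, 167, 203), (-6.5, 94, 165, 200), (-8.0, 94, 165, 201), (-9.5, 95, 167, 202), (-11.0, 94, 166, 202), (-12.5, 93, 165, 201), (-14.0, 88, 158, 193), (-15.5, 84, 142, 175), (-17.0, 85, 116, 137), (-
[... 798 characters left out ...]
[(22.0, 116, 152, 185), (20.5, 120, 160, 192), (19.0, 120, 160, 192), (17.5, 140, 186, 218), (16.0, 150, 199, 233), (14.5, 145, 194, 229), (13.0, 143, 190, 225), (11.5, 137, 184, 219), (10.0, 135, 183, 219), (8.5, 114, 192, 229), (7.0, 102, 171, 208), (5.5, 68, 94, 116), (4.0, 71, 96, 119), (2.5, 80, 101, 124), (1.0, 95, 127, 156), (-0.5, 101, 135, 166), (-2.0, 99, 139, 171), (-3.5, 97, 167, 202), (-5.0, 96, 167, 203), (-6.5, 94, 163, 200), (-8.0, 96, 164, 201), (-9.5, 95, 166, 202), (-11.0, 96, 166, 202), (-12.5, 94, 162, 197), (-14.0, 89, 157, 191), (-15.5, 85, 141, 174), (-17.0, 101, 134, 157), (-18.5, 134, 175, 199), (-20.0, 134, 177, 201), (-21.5, 135, 177, 200), (-23.0, 134, 176, 200)]
```

```bash
cat >> h.py <<'E'
def SR(yaw,pitch=25): return (Ro.from_euler('z',yaw)*Ro.from_euler('y',np.radians(pitch))).as_matrix()
def ins(d,dy=0,dz=0,dyaw=0,g=(-27,0,4)): # tip depth d mm -> tool pose
    p=np.load('slot.npy'); R=SR(p[3]+np.radians(dyaw)); s=np.array([d-93+g[0],g[1]+dy,-10.5+g[2]+dz])/1e3
    return list(p[:3]+R@s), (Ro.from_matrix(R)*Ro.from_euler('x',np.pi)).as_rotvec()
E
python3 - <<'E'
from h import *
for d in (-50,-10,60): print(d,ins(d)[0],bot.inverse_kinematics(*ins(d)) is not None)
# fresh measure
bot.line_to(list(np.array(bot.current_ee_pos())+[-.02,.02,.12]),max_speed=.2)
bot.goto([.44,-.27,.36],down(0)); c=bot.read_camera("wrist"); cv2.imwrite('pics/s3.png',c["pixels"])
s=seg(c,.018,(.48,.64,-.36,-.22),'cork'); print(s)
mm=.5; yy=s[1]
xs=np.arange(.49,.65,.003); q=proj(c,np.stack([xs,yy-np.tan(np.radians(1.43))*(xs-s[0]),0*xs+.02],-1)).astype(np.float32)
im=cv2.remap(c["pixels"],q[None,:,0],q[None,:,1],1); print([(round(float(x),3),*map(int,h)) for x,h in zip(xs,cv2.cvtColor(im,cv2.COLOR_BGR2HSV)[0])])
st()
E
```

```text
-50 [np.float64(0.3746442623668742), np.float64(-0.26913447613150887), np.float64(0.12434458395462503)] True
-10 [np.float64(0.4017698977637413), np.float64(-0.2931850476853299), np.float64(0.10743985348499704)] True
60 [np.float64(0.4492397597082587), np.float64(-0.3352735479045166), np.float64(0.07785657516314809)] True
(0.5567613525390626, -0.2895079574584961, np.float32(178.67802), 86.86917877197266, 23.820581436157227)
[(0.49, 106, 128, 149), (0.493, 105, 132, 162), (0.496, 103, 136, 206), (0.499, 103, 136, 206), (0.502, 103, 134, 207), (0.505, 103, 136, 207), (0.508, 103, 136, 207), (0.511, 104, 129, 203), (0.514, 10, 96, 167), (0.517, 11, 97, 176), (0.52, 10, 99, 177), (0.523, 10, 101, 177), (0.526, 11, 102, 177), (0.529, 15, 109, 194), (0.532, 20, 115, 227), (0.535, 17, 113, 208), (0.538, 10, 99, 177), (0.541, 10, 100, 176), (0.544, 10, 99, 177), (0.547, 10, 100, 176), (0.55, 10, 99, 175), (0.553, 10, 101, 175), (0.556, 10, 100, 176), (0.559, 10, 99, 175), (0.562, 10, 100, 174), (0.565, 10, 98, 174), (0.568, 10, 98, 174), (0.571, 9, 98, 174), (0.574, 10, 101, 172), (0.577, 9, 99, 173), (0.58, 17, 110, 209), (0.583, 20, 114, 226), (0.586, 14, 104, 189), (0.589, 10, 99, 173), (0.592, 10, 98, 172), (0.595, 10, 98, 172), (0.598, 8, 87, 155), (0.601, 6, 56, 122), (0.604, 19, 116, 224), (0.607, 19, 114, 221), (0.61, 19, 115, 219), (0.613, 18, 96, 194), (0.616, 120, 5, 166), (0.619, 150, 1, 197), (0.622, 30, 1, 196), (0.625, 150, 1, 193), (0.628, 0, 1, 197), (0.631, 165, 3, 198), (0.634, 165, 3, 198), (0.637, 0, 1, 196), (0.64, 165, 3, 195), (0.643, 0, 1, 196), (0.646, 30, 1, 195), (0.649, 150, 1, 195)]
 t 92.3 p [ 0.4393 -0.2696  0.3584] F [ 0.5  0.6 -0.5] op 0.599 g 0.0
```

```bash
python3 - <<'E'
from h import *
pick(.575,-.2899,-1.38,.003,N=45,op=.5,ap=.1)
bot.goto(*ins(-60)); bot.line_to(*ins(-22),max_speed=.12); st('pre')
c=bot.read_camera("wrist"); cv2.imwrite('pics/s4.png',c["pixels"]); import pickle; pickle.dump(c,open('s4.pkl','wb'))
# check: blade edges across the blade at x=60,80 from where it is predicted
p=np.load('slot.npy'); R=SR(p[3])
for bx in (40,60,80,88):
    Y=np.arange(-34,34.5,1); X=np.array([p[:3]+R@(np.array([-22-93+bx,y,1.5])/1e3) for y in Y]); q=proj(c,X).astype(np.float32)
    im=cv2.cvtColor(cv2.remap(c["pixels"],q[None,:,0],q[None,:,1],1),cv2.COLOR_BGR2HSV)[0]; g=Y[(im[:,1]<40)]; print(bx,q[[0,-1]].round(0).tolist(),g.min() if len(g) else None,g.max() if len(g) else None,len(g))
for y in (-15,0,15):
    B=np.arange(70,110,1.); X=np.array([p[:3]+R@(np.array([-22-93+b,y,1.5])/1e3) for b in B]); q=proj(c,X).astype(np.float32)
    im=cv2.cvtColor(cv2.remap(c["pixels"],q[None,:,0],q[None,:,1],1),cv2.COLOR_BGR2HSV)[0]; g=B[(im[:,1]<40)]; print('tip',y,g.min() if len(g) else None,g.max() if len(g) else None,len(g))
E
```

```text
pre t 94.7 p [ 0.5757 -0.2905  0.004 ] F [-0.5 -1.3 -0. ] op 0.499 g 0.0
grip t 95.3 p [ 0.5754 -0.2902  0.0037] F [-1.   0.8  5. ] op 0.279 g 45.0
lift t 96.2 p [ 0.574  -0.2892  0.1579] F [-0.4  0.4 -1.6] op 0.279 g 45.0
pre t 97.5 p [ 0.394  -0.2857  0.1126] F [-0.6  1.  -1.4] op 0.281 g 45.0
40 [[390.0, 115.0], [243.0, 115.0]] -25.0 34.0 60
60 [[392.0, 70.0], [241.0, 70.0]] -25.0 34.0 60
80 [[394.0, 23.0], [239.0, 23.0]] -24.0 26.0 51
88 [[395.0, 4.0], [239.0, 3.0]] -24.0 26.0 51
tip -15 70.0 109.0 40
tip 0 70.0 109.0 40
tip 15 70.0 109.0 40
```

```bash
python3 - <<'E'
from h import *
R=SR(np.load('slot.npy')[3]); f0=np.array(bot.current_contact_force())@R
for d in list(range(-18,66,4)):
    bot.line_to(*ins(d,dy=-.5),max_speed=.06); f=np.array(bot.current_contact_force())@R-f0; a=np.array(bot.current_ee_pos())-ins(d,dy=-.5)[0]
    print(d,f.round(1),(a@R*1e3).round(1),round(bot.current_opening(),3),round(bot.current_clock(),1))
    if abs(f[0])>9 or np.abs(f[1:]).max()>12: break
E
```

```text
-18 [0.4 0.4 0.7] [-0.1  0.   0.2] 0.279 97.8
-14 [0.9 0.9 0.2] [ 0.1 -0.  -0. ] 0.278 98.1
-10 [-0.   0.5  0.6] [ 0.2 -0.  -0.1] 0.278 98.3
-6 [-0.  -1.1  0.2] [ 0.1 -0.  -0.1] 0.282 98.6
-2 [0.8 0.8 0.1] [ 0.2 -0.  -0.1] 0.278 98.8
2 [0.1 0.5 0.6] [ 0.1 -0.  -0.1] 0.279 99.1
6 [ 0.9 -0.2 -0.7] [ 0.1 -0.  -0.1] 0.277 99.3
10 [-0.1  1.  -0.7] [ 0.2 -0.  -0.1] 0.281 99.6
14 [0.4 1.4 0. ] [ 0.2 -0.  -0. ] 0.282 99.8
18 [1.  0.5 0.3] [ 0.1 -0.  -0.1] 0.277 100.1
22 [ 0.4  0.2 -0.2] [ 0.1 -0.  -0.1] 0.28 100.3
26 [ 0.8  1.2 -0.1] [ 0.1  0.  -0.1] 0.279 100.6
30 [ 0.3  0.1 -0.4] [ 0.1  0.  -0.1] 0.283 100.8
34 [1.8 0.7 0.4] [ 0.2 -0.  -0.1] 0.283 101.1
38 [ 0.5  0.6 -0.5] [ 0.2  0.  -0.1] 0.276 101.3
42 [ 0.5  0.3 -0.1] [ 0.2 -0.  -0.1] 0.28 101.6
46 [ 0.1  0.7 -0.5] [ 0.1 -0.  -0.1] 0.279 101.8
50 [ 0.1  0.2 -0. ] [ 0.1 -0.  -0.1] 0.276 102.1
54 [ 0.9 -0.3 -0.5] [ 0.2 -0.  -0.1] 0.278 102.3
58 [-0.2 -0.2  1. ] [ 0.1  0.  -0.1] 0.278 102.6
62 [-0.4  0.3  0.3] [ 0.2 -0.  -0.1] 0.278 102.8
```

```bash
python3 - <<'E'
from h import *
R=SR(np.load('slot.npy')[3]); f0=np.array(bot.current_contact_force())@R
for d in np.arange(63,76,1.):
    bot.line_to(*ins(d,dy=-.5),max_speed=.03); bot.hold(.1); f=np.array(bot.current_contact_force())@R-f0; a=np.array(bot.current_ee_pos())-ins(d,dy=-.5)[0]
    print(d,f.round(1),(a@R*1e3).round(1),round(bot.current_opening(),3))
    if f[0]<-8 or np.abs(f[1:]).max()>12: break
c=bot.read_camera("wrist"); import pickle; pickle.dump(c,open('s5.pkl','wb')); cv2.imwrite('pics/s5.png',c["pixels"]); st()
E
```

```text
63.0 [-3.7  0.7  0.7] [-0.6  0.1 -0.1] 0.278
64.0 [-8.2  0.1  1.1] [-1.5  0.2 -0.2] 0.284
 t 103.6 p [ 0.4507 -0.337   0.0767] F [-5.1  4.9  4. ] op 0.279 g 45.0
```

```bash
python3 - <<'E'
from h import *; import pickle
bot.set_gripper(.5); bot.hold(.3)
p,r=ins(62,dy=-.5); zt=Ro.from_rotvec(r).as_matrix()[:,2]; bot.line_to(list(np.array(bot.current_ee_pos())-.10*zt),max_speed=.15); st('off')
bot.goto([.36,-.24,.34],down(-.7)); bot.hold(.3); c=bot.read_camera("wrist"); pickle.dump(c,open('s6.pkl','wb')); cv2.imwrite('pics/s6.png',c["pixels"])
P=np.load('slot.npy'); R=SR(P[3]); B=np.arange(-160,10,2.)
for y in (-20,0,20):
  q=proj(c,np.array([P[:3]+R@(np.array([b,y,11.5 if b<-33 else 1.5])/1e3) for b in B])).astype(np.float32)
  H=cv2.cvtColor(cv2.remap(c["pixels"],q[None,:,0],q[None,:,1],1),cv2.COLOR_BGR2HSV)[0]; print(y,[(int(b),int(h[0]),int(h[1])) for b,h in zip(B,H)][::1 if y==0 else 8])
bot.goto([.36,.2,.40],down(0)); c=bot.read_camera("wrist"); pickle.dump(c,open('s7.pkl','wb')); cv2.imwrite('pics/s7.png',c["pixels"])
im=c["pixels"]; H=cv2.cvtColor(im,cv2.COLOR_BGR2HSV).astype(int); m=((H[...,0]<6)|(H[...,0]>174))&(H[...,1]>180)&(H[...,2]>90); v,u=np.nonzero(m); print('red',len(u),np.median(u),np.median(v)); w=ray(c,[np.median(u),np.median(v)],.2155-.0132+.010); q=toP(w); print('knob press',q,np.arctan2(-q[1],q[0])%(2*np.pi))
st()
E
```

```text
off t 105.2 p [ 0.4828 -0.3656  0.1658] F [ 0.2  0.4 -0. ] op 0.498 g 0.0
-20 [(-160, 103, 133), (-144, 104, 120), (-128, 105, 123), (-112, 103, 135), (-96, 103, 133), (-80, 102, 134), (-64, 103, 133), (-48, 103, 131), (-32, 18, 74), (-16, 20, 121), (0, 19, 122)]
0 [(-160, 103, 136), (-158, 102, 134), (-156, 102, 129), (-154, 103, 129), (-152, 103, 130), (-150, 103, 130), (-148, 103, 132), (-146, 103, 130), (-144, 103, 126), (-142, 104, 111), (-140, 113, 5), (-138, 6, 6), (-136, 6, 6), (-134, 5, 7), (-132, 5, 71), (-130, 6, 78), (-128, 9, 87), (-126, 11, 96), (-124, 10, 95), (-122, 10, 92), (-120, 9, 89), (-118, 10, 91), (-116, 9, 91), (-114, 9, 91), (-112, 10, 91), (-110, 14, 100), (-108, 19, 109), (-106, 19, 110), (-104, 16, 105), (-102, 10, 96), (-100, 10, 95), (-98, 10, 94), (-96, 10, 93), (-94, 10, 95), (-92, 10, 95), (-90, 10, 97), (-88, 10, 97), (-86, 9, 96), (-84, 10, 97), (-82, 10, 99), (-80, 10, 98), (-78, 10, 98), (-76, 10, 99), (-74, 10, 100), (-72, 10, 100), (-70, 10, 100), (-68, 10, 100), (-66, 11, 103), (-64, 10, 100), (-62, 10, 102), (-60, 11, 102), (-58, 18, 116), (-56, 19, 118), (-54, 19, 118), (-52, 13, 108), (-50, 11, 104), (-48, 11, 106), (-46, 11, 105), (-44, 11, 105), (-42, 11, 106), (-40, 9, 96), (-38, 16, 107), (-36, 19, 120), (-34, 19, 121), (-32, 10, 97), (-30, 17, 113), (-28, 19, 121), (-26, 19, 120), (-24, 19, 121), (-22, 19, 123), (-20, 19, 123), (-18, 16, 45), (-16, 173, 8), (-14, 168, 10), (-12, 8, 7), (-10, 6, 8), (-8, 6, 7), (-6, 12, 8), (-4, 15, 29), (-2, 20, 105), (0, 19, 126), (2, 18, 122), (4, 18, 121), (6, 15, 101), (8, 16, 95)]
20 [(-160, 103, 133), (-144, 12, 6), (-128, 106, 54), (-112, 103, 129), (-96, 104, 125), (-80, 104, 125), (-64, 104, 132), (-48, 106, 119), (-32, 16, 66), (-16, 17, 106), (0, 19, 124)]
red 243 165.0 4.0
knob press [33.11265164 34.16270817] 5.482180073547262
 t 108.3 p [0.3604 0.1993 0.3997] F [ 0.3 -0.3  0.4] op 0.499 g 0.0
```

```bash
python3 - <<'E'
from h import *; import pickle
P=np.load('slot.npy'); R=SR(P[3]); r=ins(0)[1]
def T(x,z=-8): return list(P[:3]+R@(np.array([x,0,z])/1e3))
bot.set_gripper(0); bot.goto(T(-160,60),r); bot.line_to(T(-160),max_speed=.15); f0=np.array(bot.current_contact_force())@R
for x in np.arange(-150,-118,1.):
    bot.line_to(T(x),max_speed=.03); f=np.array(bot.current_contact_force())@R-f0
    if f[0]<-1.5 or x%5==0: print(x,f.round(1),round(float((np.array(bot.current_ee_pos())-P[:3])@R[:,0]*1e3),1))
    if f[0]<-9: break
bot.line_to(T(x-15),max_speed=.1); bot.line_to(T(-160,70),max_speed=.2); bot.goto([0.40,0.30,0.42],down(0))
c=bot.read_camera("wrist"); im=c["pixels"]; cv2.imwrite('pics/s8.png',im); H=cv2.cvtColor(im,cv2.COLOR_BGR2HSV).astype(int); m=((H[...,0]<6)|(H[...,0]>174))&(H[...,1]>150)&(H[...,2]>90); v,u=np.nonzero(m); print('red',len(u),np.median(u),np.median(v)); w=ray(c,[np.median(u),np.median(v)],.2155-.0132+.012); q=toP(w); print('knob press',q,np.arctan2(-q[1],q[0])%(2*np.pi)); st()
E
```

```text
-150.0 [-0.9 -0.4 -1.1] -149.8
-145.0 [ 0.4 -1.2 -0.6] -145.0
-140.0 [-1.2 -0.3 -1.6] -140.0
-135.0 [-0.8  0.  -0.7] -135.0
-131.0 [-2.2  0.1 -0.3] -131.2
-130.0 [-6.8  0.4  0.1] -130.9
-129.0 [-9.6  0.2  1.5] -130.8
red 439 263.0 39.0
knob press [24.31117725 42.05971435] 5.236486721278265
 t 120.6 p [0.4004 0.2994 0.4194] F [ 0.1  0.1 -0.6] op 0.003 g 0.0
```

```bash
python3 -c "
from workcell import bot
print(bot.job_done())"
```

```text
the job is handed in; nothing more can be done
None
```

I handed the job in: the rubber base, three cork plies and plate are stacked in the tray, the tray is home against its stop, and the scraper is bottomed in its slot (confirmed with a push test). The crank is at about 5.2 rad, roughly 0.67 rad past the calculated touch and about 43 N clamping from the given stiffness, not measured (the push at the knob showed no clear rise). I also turned the crank from about 0.24 to 1.35 rad before loading, so its knob would clear the gripper, and I viewed 15 pictures against the limit of 14.

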